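# Show the trackball dish's blue side to the lamp

## Robot

A 6-joint arm with a two-finger parallel gripper is mounted at the origin on the work surface. World frame = base frame: x ahead of the robot, y to its left, z up, the work surface at z = 0. Lengths are in m, angles in rad, forces in N, time in s.
With the tool pointing down it reaches from about 0.275 to 0.75 m from the base axis. Payload 10.2 kg.
Tool frame: the origin (TCP) lies midway between the tips of the shut fingers; the grasp point (between the pads) lies 19 mm behind it; z points along the fingers, y is the line along which they close (so a half turn about z gives the same grasp; the last joint's range is limited). The gripper opens to 88 mm and grips with 3 to 60 N. Pads are 18 mm wide; open, the fingers measure 123 mm over their backs; the gripper's body (75 mm by 187 mm) begins 45 mm behind the grasp point.
Start: joints at [0.925, 0.313, 1.498, -0, 1.331, -0.223], TCP at [0.215, 0.479, 0.239] pointing down, gripper open.
Joint ranges: [-2.94, 2.94], [-0.97, 2.17], [0.19, 2.56], [-1.23, 4.37], [0.02, 3.11], [-2.88, 2.88]. Speed limits (rad/s): [2.39, 2.39, 3.01, 3.14, 3.14, 3.14].

## Interface

Orientations are given as a unit quaternion [w, x, y, z].
In Python, from rig import env gives the robot as it stands.
- The arm moves only by the tool move_arm, never from a script. Its argument "moves" is a list of rows, each an object with "twist": the turn, a rotation vector about the tool's x, y, z in rad, a list of three; "linear": the shift along the tool's x, y, z in cm, a list of three; "jaw": the opening, from -1 (shut) to 1 (fully open). A call has 1 to 20 rows; each row shifts and turns the commanded pose from where the row before left it, along the tool's axes as they then stand; what a row does not reach is not made up. A row lasts 1/12 s, in which the tool goes at most 41.7 mm and 7.16 degrees, less where a joint would pass 70% of its speed; a pose out of reach is approached as far as the arm can. A call with a gripper value outside its range is refused whole. The fingers move at their own pace and stop on an object; "force" is the grip in N (left out, the last holds). Time passes only in rows, so rows that do not move let the fingers close. It gives the time, the measured TCP pose, the force, the opening and the grip force at its end, in the units of the state.
- env.get_state(): the state, without advancing time (a new reading comes with each control period).
- env.snapshot(name): name is "side" or "top" or "wrist"; returns a dict with "pixels" (420x560x3 uint8, red, green, blue), "camera_matrix" (3x3 intrinsics, pixels), "rvec" (rotation vector, rad) and "tvec" (3), from world to camera coordinates, as OpenCV has them. Camera axes: x right, y down, z forward; pixel columns grow to the right and rows downward; lengths in m; the calibration is good to about 2 mm. A picture is of the moment at which its call begins. There is no depth.
- env.sign_off(): hands the job in; it is judged then, once.
The state is a dict: "t": time; "qpos": joint angles; "joint_velocities": joint speeds; "joint_efforts": joint torques, N m; "tcp_pos": TCP position; "tcp_rot": TCP orientation; "wrist_force": force on the tool from outside, world axes, zero at the start; "wrist_torque": the same for the moment, N m; "gripper_width": opening from 0.0 (shut) to 1.0 (fully open); "gripper_force": force on a finger pad.
Only numpy, scipy, OpenCV 4.12 (cv2) and the standard library are available. Lean on these libraries where they do the work, as an engineer would, in place of code of your own. Each camera call takes 0.05 s, during which the arm holds its last target. There are 200 camera calls.

## Task

A dished plate with a loose trackball ball in it is clamped in the board holder on this computer bench. Slide the holder's jaw well back by its orange tab, lift the plate straight up out of the holder by its two bare sides, and turn it a quarter turn so that its blue side faces the desk lamp, keeping it level and the ball in the middle all the time and disturbing nothing else on the bench. Finish while still holding the plate level and still above the holder, roughly 8 cm higher than it lay, with the jaw left open; do not put it down or let go.

Things in the scene. Friction and masses are not known exactly. Their poses are not given: they have to be found in the camera images.
- holder_bed (a point): Board holder fixed to the bench; centre of its bed's top, 50 mm above the bench, where the plate lies. z up, x from the sliding yellow jaw to the fixed jaw. Bed 60 (x) by 40 mm (y): the plate overhangs 10 mm on its bare y sides. Foot plate 60 mm wide, 12 mm high, from 152 mm on -x to 62 mm on +x. Fixed jaw: 12 mm thick at the plate's +x side, ends 8 mm below the plate's top.
- jaw (a joint): Opening of the sliding yellow jaw in m: 0 closed on the plate, growing as it slides to the holder's -x, 0.035 fully open. It needs about 3 N and stays where it is left. Its lip reaches 5 mm over the plate's -x rim (1.5 mm above it), so the plate cannot be lifted before the jaw is slid back.
- jaw_tab (a point): Orange upright tab on the jaw's carriage, 12 mm thick (holder's x), 20 mm wide (y), top 82 mm above the bench. The point is in its middle, 14 mm below its top, 28 mm above the carriage; it moves with the jaw. Closed, it is 84 mm on -x from the plate's centre; the yellow jaw plate and lip between end 41 mm short of it, 76 mm above the bench. Axes as holder_bed.
- dish_center (a point): White square dished plate, grey hollow, 60 x 60 x 20 mm high, about 0.1 kg, loose. The point is its centre, half-way up (10 mm above its underside; starts 60 mm above the bench). z up; its +x side is blue (outer face and rim). It starts with axes parallel to the holder's, blue side at the fixed jaw, y sides bare and flat. The hollow is an eight-sided funnel of 10 degrees slope, 54 mm across.
- ball_center (a point): Centre of the red trackball ball, 28 mm in diameter, about 0.02 kg, loose in the middle of the plate's hollow; its centre is about 11 mm above dish_center, its top 15 mm above the plate's rim. Its axes mean nothing.
- lamp_center (a point): Small cylindrical desk lamp, cream diffuser 48 mm in diameter, black foot (68 mm) and cap, 106 mm high, loose, upright. The point is on its axis, 50 mm above the bench. It stands about 0.18 m from the holder's bed on its +y or its -y side; the green tool tin stands on the other side. Leave it.
- tin: Green round tool tin, 64 mm in diameter, with pens up to 116 mm above the bench, loose; origin at the centre of its underside. On the other side of the holder from the lamp. Leave it.
- mouse: Black computer mouse 105 x 60 x 35 mm, loose, origin at the underside. Leave it.
- gamepad: Blue game controller, about 95 x 150 x 41 mm, loose, origin at the underside. Leave it.
- figurine: Figurine with a big head, 92 mm high, loose, origin at the centre of its underside. Leave it.
- charger: Grey charger 85 x 45 x 26 mm, loose, origin at the centre of its underside. Leave it.
- driver: Screwdriver lying beyond the holder, loose. Leave it.

How it is judged:
On the way, in this order (a step that is already met when the one before it is completed fails the run):
1. the jaw is slid back at least 18 mm while the plate still lies on the bed with the ball in its middle (value of joint jaw above 0.018 m and height (world z) of dish_center below 0.066 m and horizontal distance between ball_center and dish_center below 0.006 m and z of ball_center in the frame of dish_center below 0.018 m), for 0.2 s.
2. the plate is lifted clear of the holder, held by the fingers, ball in the middle (height (world z) of dish_center above 0.085 m and contact force between the fingers and dish above 1 N and not (contact force between dish and holder above 0.02 N) and horizontal distance between ball_center and dish_center below 0.006 m and z of ball_center in the frame of dish_center below 0.018 m), for 0.2 s.
At the end, for the whole second after the job is handed in: Plate held, clear of the holder, centre 95-220 mm above the bench and within 50 mm of over the bed, level to 5 deg, blue side to the lamp (quarter turn to about 10 deg, or lamp within 30 mm of its axis), ball within 6 mm of the middle, all still, jaw 18 mm open or more (height (world z) of dish_center between 0.095 and 0.22 m and horizontal distance between dish_center and holder_bed below 0.05 m and angle between dish_center's own z axis and vertical below 0.087 rad and (angle between the x axis of dish_center and the y axis of holder_bed, either way round below 0.17 rad or y of lamp_center in the frame of dish_center between -0.03 and 0.03 m) and x of lamp_center in the frame of dish_center above 0.08 m and horizontal distance between ball_center and dish_center below 0.006 m and z of ball_center in the frame of dish_center below 0.018 m and contact force between the fingers and dish above 1 N and not (contact force between dish and holder above 0.02 N) and linear speed of dish below 0.02 m/s and angular speed of dish below 0.15 rad/s and linear speed of ball below 0.05 m/s and value of joint jaw above 0.018 m); the arm keeps its last pose, push and grip.
It fails at once if the ball rolls more than 10 mm from the plate's middle (horizontal distance between ball_center and dish_center above 0.01 m).
It fails at once if the plate tilts more than 12 degrees (angle between dish_center's own z axis and vertical above 0.21 rad).
It fails at once if another thing on the bench is moved more than 25 mm (distance of any of lamp_center, tin, mouse, gamepad, figurine, charger, driver from where it was at the start of the episode above 0.025 m).
It also fails if it takes over 51 s, if anything falls off the work surface, if the arm or the gripper's body presses on something with over 40 N, if the wrist force passes 120 N, or if a joint passes its speed limit or range.

## Working session

There is one attempt and no reset: what is moved stays moved. The work goes in short steps, Python scripts to look and compute and a tool call to move; the robot and the scene stay as the last step left them, time stands still between calls to the robot, and variables do not carry over. Pictures are saved under pics/ and viewed, at most 10 in all, crops included, and the job is handed in when it is done.

Besides the shell and the picture viewer there is one more tool, called as name([rows], argument=value, ...), one row to a line, values as JSON. move_arm: Moves the arm, as the interface text tells. Its arguments: {"type":"object","properties":{"moves":{"type":"array","items":{"type":"object","properties":{"twist":{"type":"array","items":{"type":"number"}},"linear":{"type":"array","items":{"type":"number"}},"jaw":{"type":"number"}}}},"force":{"type":"number"}},"required":["moves"]}

```bash
mkdir -p pics; cat > h.py <<'E'
import numpy as np, cv2
from rig import env
def snap(n,f=None):
    s=env.snapshot(n)
    if f: cv2.imwrite('pics/'+f,cv2.cvtColor(s['pixels'],cv2.COLOR_RGB2BGR))
    K=np.array(s['camera_matrix']);R=cv2.Rodrigues(np.array(s['rvec'],float))[0];t=np.array(s['tvec'],float).ravel()
    return s['pixels'],K,R,t
def ray(c,uv):
    K,R,t=c; d=R.T@np.linalg.inv(K)@np.array([uv[0],uv[1],1.]); return -R.T@t,d/np.linalg.norm(d)
def tri(cs,uvs):
    A=np.zeros((3,3));b=np.zeros(3);rs=[ray(c,u) for c,u in zip(cs,uvs)]
    for o,d in rs: P=np.eye(3)-np.outer(d,d);A+=P;b+=P@o
    x=np.linalg.solve(A,b); return x,[np.linalg.norm((np.eye(3)-np.outer(d,d))@(x-o)) for o,d in rs]
def onz(c,uv,z):
    o,d=ray(c,uv); return o+d*(z-o[2])/d[2]
def proj(c,X):
    K,R,t=c; p=K@(R@np.array(X)+t); return p[:2]/p[2]
E
python3 - <<'E'
from h import *
import pickle
D={}
for n in ['side','top','wrist']:
    p,*c=snap(n,n+'0.png'); D[n]=c; print(n,ray(c,(280,210)))
pickle.dump(D,open('c0.pkl','wb'))
im=[cv2.imread(f'pics/{n}0.png') for n in ['side','top']]
s=env.get_state();print(s['t'],s['tcp_pos'],s['tcp_rot'],s['wrist_force'])
E
```

```text
side (array([ 0.02450373, -0.7971689 ,  0.89564643]), array([ 0.46473929,  0.61703812, -0.63504437]))
top (array([ 0.35735299, -0.00840248,  1.28090626]), array([ 0.22970796,  0.01102459, -0.97319716]))
wrist (array([0.14897113, 0.50943783, 0.38381932]), array([ 0.25298047, -0.09847422, -0.96244673]))
0.15 [0.21533117 0.47863219 0.23829921] [-2.04730321e-04  2.09842945e-01  9.77734997e-01 -4.14640925e-04] [ 0.2138284  -0.63270741 -0.12090208]
```

View pics/side0.png

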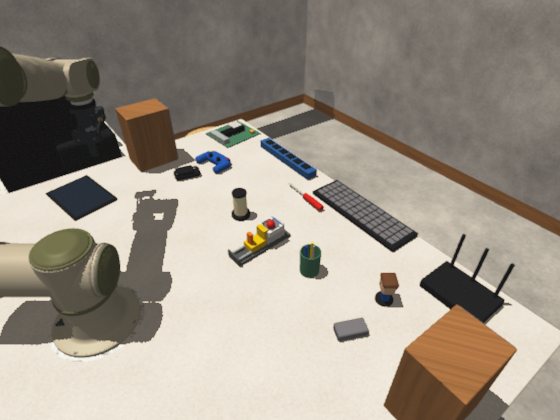

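View pics/top0.png

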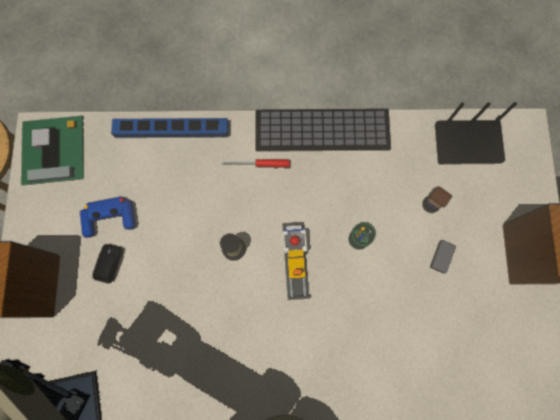

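The side view shows the holder at about (262,240), with the ball at (270,224), the orange tab at (249,238), the lamp at (240,203) and the tin at (310,260). The top view has the ball at (295,241), the tab at (298,272), the lamp at (232,246) on world +y and the tin at (362,236). Next I segment these by colour.

```bash
python3 - <<'E'
from h import *
import pickle
D=pickle.load(open('c0.pkl','rb'))
roi={'side':(222,205,300,270),'top':(270,215,325,305)}
C={}
for n in roi:
    im=cv2.imread(f'pics/{n}0.png');x0,y0,x1,y1=roi[n]
    h=cv2.cvtColor(im,cv2.COLOR_BGR2HSV)
    for nm,lo,hi in [('red',0,5),('red2',174,180),('orange',6,16),('yellow',19,32)]:
        m=cv2.inRange(h,(lo,140,90),(hi,255,255)); k=np.zeros_like(m);k[y0:y1,x0:x1]=m[y0:y1,x0:x1]
        nn,l,st,ce=cv2.connectedComponentsWithStats(k)
        for i in range(1,nn):
            if st[i,4]>8: print(n,nm,st[i],ce[i].round(1))
    cr=cv2.resize(im[y0:y1,x0:x1],None,fx=6,fy=6,interpolation=cv2.INTER_CUBIC);C[n]=cr
H=max(c.shape[0] for c in C.values())
o=np.hstack([cv2.copyMakeBorder(c,0,H-c.shape[0],0,0,cv2.BORDER_CONSTANT) for c in C.values()])
print(o.shape);cv2.imwrite('pics/crop0.png',o)
print(onz(D['top'],(232,243),.106),onz(D['top'],(362,236),.08))
E
```

```text
side red [267 220   7   8  49] [270.1 223.6]
side orange [247 232   6  12  56] [249.8 237.5]
side yellow [244 224  24  28 340] [257.4 239.1]
top red [290 236   9   9  60] [294.4 240.2]
top orange [294 269   8   6  43] [297.4 271.5]
top yellow [288 250  18  28 407] [295.9 262.8]
(540, 798, 3)
[0.54754762 0.12974666 0.106     ] [ 0.56830779 -0.21266368  0.08      ]
```

View pics/crop0.png

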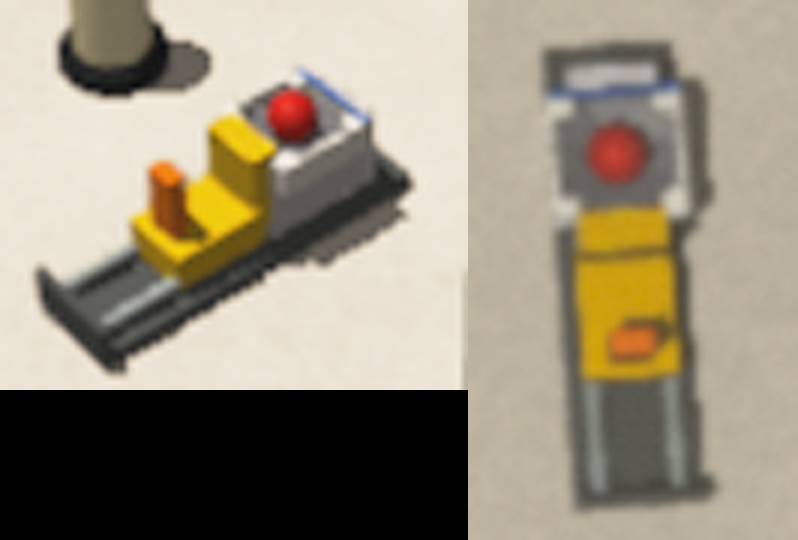

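The crop shows the holder (top view) running nearly along world +x, with the blue rim at the far (fixed-jaw) end and the yellow jaw and orange tab on the robot side. Now I triangulate.

```bash
python3 - <<'E'
from h import *
import pickle
D=pickle.load(open('c0.pkl','rb'));cs=[D['side'],D['top']]
b,e=tri(cs,[(270.1,223.6),(294.4,240.2)]);print('ball',b,e)
# tab: top face: side crop center (167,165)/6 ; top crop (630-468,335)/6
T,e=tri(cs,[(222+168/6-.5,205+170/6-.5),(270+(632-468)/6-.5,215+335/6-.5)]);print('tabtop',T,e)
t82=onz(D['top'],(297.2,271),.080);bb=onz(D['top'],(294.4,240.2),.071);print(bb,t82,'yaw',np.degrees(np.arctan2(*(bb-t82)[[1,0]])))
# blue rim, z=.070 ; foot corners z=.012
f=lambda x,y,z:onz(D['top'],(270+(x-468)/6-.5,215+y/6-.5),z)
p,q=f(549,97,.07),f(682,85,.07);print('blue',p,q,np.degrees(np.arctan2(*(p-q)[[1,0]]))-90)
p,q=f(578,507,.012),f(545,48,.012);print('foot L',p,q,np.degrees(np.arctan2(*(q-p)[[1,0]])))
E
```

```text
ball [ 0.55963451 -0.03292748  0.07193469] [np.float64(0.00011465381278376475), np.float64(0.00011465381278390674)]
tabtop [ 0.47765919 -0.03792134  0.08086104] [np.float64(0.0006464267109780031), np.float64(0.0006464267109781034)]
[ 0.5596869  -0.03289466  0.071     ] [ 0.47658759 -0.0391586   0.08      ] yaw 4.310744367864172
blue [ 0.58600939 -0.00253493  0.07      ] [ 0.59109214 -0.0622372   0.07      ] 4.866139041706077
foot L [ 0.40735982 -0.01443571  0.012     ] [ 6.20475344e-01 -4.91347028e-04  1.20000000e-02] 3.7435843672726814
```

move_arm([
  {"linear":[-1.1,-0.9,0.1],"jaw":1},
  {"linear":[-2.3,-1.9,0.2]},
  {"linear":[-2.3,-1.9,0.2]},
  {"linear":[-2.3,-1.9,0.2]},
  {"linear":[-2.3,-1.9,0.2]},
  {"linear":[-2.3,-1.9,0.2]},
  {"linear":[-2.3,-1.9,0.2]},
  {"linear":[-2.3,-1.9,0.2]},
  {"linear":[-2.3,-1.9,0.2]},
  {"linear":[-2.3,-1.9,0.2]},
  {"linear":[-2.3,-1.9,0.2]},
  {"linear":[-2.3,-1.9,0.2]},
  {"linear":[-2.3,-1.9,0.2]},
  {"linear":[-2.3,-1.9,0.2]},
  {"linear":[-2.3,-1.9,0.2]},
  {"linear":[-2.3,-1.9,0.2]},
  {"linear":[-2.3,-1.9,0.2]},
  {"linear":[-2.3,-1.9,0.2]},
  {"linear":[-2.3,-1.9,0.2]},
  {"linear":[-2.3,-1.4,0.2]},
])

```text
invalid input at $.moves[0]: expected keys twist, linear, jaw
```

move_arm([
  {"twist":[0,0,0.12]},
  {"twist":[0,0,0.12]},
  {"twist":[0,0,0.12]},
  {"twist":[0,0,0.12]},
  {"twist":[0,0,0.12]},
  {"twist":[0,0,0.12]},
  {"twist":[0,0,0.12]},
  {"twist":[0,0,0.12]},
  {"twist":[0,0,0.12]},
  {"twist":[0,0,0.12]},
  {"twist":[0,0,0.12]},
  {"twist":[0,0,0.12]},
  {"twist":[0,0,0.12]},
  {"twist":[0,0,0.12]},
  {"twist":[0,0,0.12]},
  {"twist":[0,0,0.12]},
  {"twist":[0,0,0.12]},
  {"twist":[0,0,0.12]},
  {"twist":[0,0,0.12]},
  {"twist":[0,0,0.12]},
])

```text
invalid input at $.moves[0]: expected keys twist, linear, jaw
```

move_arm([
  {"twist":[0,0,0.12]},
  {"twist":[0,0,0.12]},
  {},
  {},
])

```text
invalid input at $.moves[0]: expected keys twist, linear, jaw
```

```bash
cat >> h.py <<'E'
from scipy.spatial.transform import Rotation as Ro
def rel(target,yaw_y=None):
    s=env.get_state();q=s['tcp_rot'];R=Ro.from_quat([q[1],q[2],q[3],q[0]]).as_matrix()
    print('t',s['t'],'tcp',np.round(s['tcp_pos'],4),'F',np.round(s['wrist_force'],2),'w',s['gripper_width'],'gf',s['gripper_force'],'q6',round(s['qpos'][5],3))
    print('tool cm',np.round(R.T@(np.array(target)-s['tcp_pos'])*100,2),'tooly deg',np.degrees(np.arctan2(R[1,1],R[0,1])).round(2),'tilt',np.degrees(np.arccos(-R[2,2])).round(2))
E
python3 - <<'E'
from h import *
import pickle
rel([.476,-.0392,.052])
p,*c=snap('wrist','wrist1.png');pickle.dump(c,open('c1.pkl','wb'))
E
```

```text
t 0.15 tcp [0.2153 0.4786 0.2383] F [ 0.21 -0.63 -0.12] w 0.9952753384046625 gf 0.0 q6 -0.223
tool cm [-45.02 -36.51  18.65] tooly deg 65.77 tilt 0.05
```

View pics/wrist1.png

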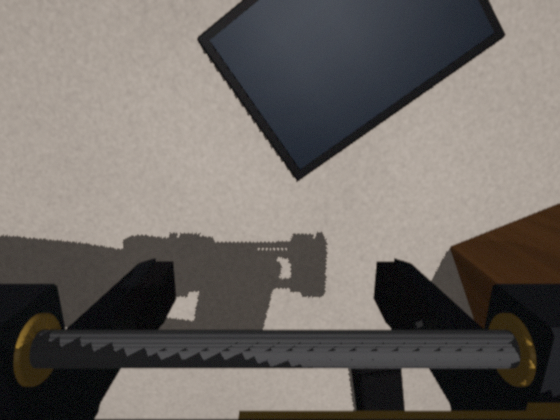

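The moves were refused because every row needs all three keys. The wrist picture only shows the start view, with a tablet at about (350,80) and the finger tips at (150,290) and (395,290). I'll resend the moves with full rows.

move_arm([
  {"twist":[0,0,0],"linear":[-1.4,-1.1,0.1],"jaw":1},
  {"twist":[0,0,0],"linear":[-2.8,-2.3,0.3],"jaw":1},
  {"twist":[0,0,0],"linear":[-2.8,-2.3,0.3],"jaw":1},
  {"twist":[0,0,0],"linear":[-2.8,-2.3,0.3],"jaw":1},
  {"twist":[0,0,0],"linear":[-2.8,-2.3,0.3],"jaw":1},
  {"twist":[0,0,0],"linear":[-2.8,-2.3,0.3],"jaw":1},
  {"twist":[0,0,0],"linear":[-2.8,-2.3,0.3],"jaw":1},
  {"twist":[0,0,0],"linear":[-2.8,-2.3,0.3],"jaw":1},
  {"twist":[0,0,0],"linear":[-2.8,-2.3,0.3],"jaw":1},
  {"twist":[0,0,0],"linear":[-2.8,-2.3,0.3],"jaw":1},
  {"twist":[0,0,0],"linear":[-2.8,-2.3,0.3],"jaw":1},
  {"twist":[0,0,0],"linear":[-2.8,-2.3,0.3],"jaw":1},
  {"twist":[0,0,0],"linear":[-2.8,-2.3,0.3],"jaw":1},
  {"twist":[0,0,0],"linear":[-2.8,-2.3,0.3],"jaw":1},
  {"twist":[0,0,0],"linear":[-2.8,-2.3,0.3],"jaw":1},
  {"twist":[0,0,0],"linear":[-2.8,-2.3,0.3],"jaw":1},
  {"twist":[0,0,0],"linear":[-1.6,-1.0,0.3],"jaw":1},
])

```text
t: 1.62
tcp_pos: [0.4766, -0.0429, 0.1894]
tcp_rot: [0.0, 0.211, 0.977, -0.0]
wrist_force: [0.1, -0.4, -0.3]
gripper_width: 1.003
gripper_force: 0.0
```

move_arm([
  {"twist":[0,0,0.12],"linear":[0,0,0],"jaw":1},
  {"twist":[0,0,0.12],"linear":[0,0,0],"jaw":1},
  {"twist":[0,0,0.12],"linear":[0,0,0],"jaw":1},
  {"twist":[0,0,0.12],"linear":[0,0,0],"jaw":1},
  {"twist":[0,0,0.12],"linear":[0,0,0],"jaw":1},
  {"twist":[0,0,0.12],"linear":[0,0,0],"jaw":1},
  {"twist":[0,0,0.12],"linear":[0,0,0],"jaw":1},
  {"twist":[0,0,0.12],"linear":[0,0,0],"jaw":1},
  {"twist":[0,0,0.12],"linear":[0,0,0],"jaw":1},
  {"twist":[0,0,0.12],"linear":[0,0,0],"jaw":1},
  {"twist":[0,0,0.12],"linear":[0,0,0],"jaw":1},
  {"twist":[0,0,0.12],"linear":[0,0,0],"jaw":1},
  {"twist":[0,0,0.12],"linear":[0,0,0],"jaw":1},
  {"twist":[0,0,0.12],"linear":[0,0,0],"jaw":1},
  {"twist":[0,0,0.12],"linear":[0,0,0],"jaw":1},
  {"twist":[0,0,0.12],"linear":[0,0,0],"jaw":1},
  {"twist":[0,0,0.12],"linear":[0,0,0],"jaw":1},
  {"twist":[0,0,0.12],"linear":[0,0,0],"jaw":1},
  {"twist":[0,0,0.12],"linear":[0,0,0],"jaw":1},
  {"twist":[0,0,0.12],"linear":[0,0,0],"jaw":1},
])

```text
t: 3.28
tcp_pos: [0.4755, -0.0396, 0.1896]
tcp_rot: [-0.0, 0.988, 0.156, -0.0]
wrist_force: [0.3, 0.1, 0.2]
gripper_width: 1.002
gripper_force: 0.0
```

move_arm([
  {"twist":[0,0,0.12],"linear":[0,0,0],"jaw":1},
  {"twist":[0,0,0.12],"linear":[0,0,0],"jaw":1},
  {"twist":[0,0,0],"linear":[0,0,0],"jaw":1},
  {"twist":[0,0,0],"linear":[0,0,0],"jaw":1},
])

```text
t: 3.62
tcp_pos: [0.4756, -0.0396, 0.1896]
tcp_rot: [-0.0, 0.999, 0.041, -0.0]
wrist_force: [0.5, 0.2, 0.1]
gripper_width: 0.999
gripper_force: 0.0
```

```bash
python3 - <<'E'
from h import *
import pickle
rel([.476,-.0392,.052])
p,*c=snap('wrist','wrist2.png');pickle.dump(c,open('c2.pkl','wb'))
E
```

```text
t 3.6167 tcp [ 0.4756 -0.0396  0.1896] F [0.48 0.2  0.12] w 0.9994820545192485 gf 0.0 q6 1.159
tool cm [ 0.05 -0.04 13.76] tooly deg -85.28 tilt 0.01
```

View pics/wrist2.png

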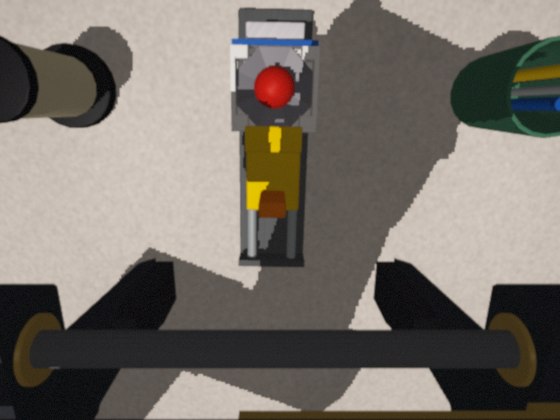

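The wrist view shows the ball at (274,87), the tab at (272,203), the lamp on the left at (60,85) and the tin on the right at (520,85). The plate's blue rim runs (232,41)-(318,42), nearly parallel to the image, so the yaw is good. I'll refine the tab and plate line with this view.

```bash
python3 - <<'E'
from h import *
import pickle
c=pickle.load(open('c2.pkl','rb'));im=cv2.imread('pics/wrist2.png');h=cv2.cvtColor(im,cv2.COLOR_BGR2HSV)
m=cv2.inRange(h,(0,150,120),(5,255,255))|cv2.inRange(h,(175,150,120),(180,255,255));y,x=np.nonzero(m[50:125,240:310]);y+=50;x+=240
(cx,cy),r=cv2.minEnclosingCircle(np.c_[x,y].astype(np.float32));print('ball px',cx,cy,r)
D=pickle.load(open('c0.pkl','rb'))
B,e=tri([c,D['side'],D['top']],[(cx,cy),(270.1,223.6),(294.4,240.2)]);print(B,np.round(e,4))
m=cv2.inRange(h,(3,150,60),(14,255,200));k=np.zeros_like(m);k[185:222,255:290]=m[185:222,255:290]
y,x=np.nonzero(k);print('orange',x.min(),x.max(),y.min(),y.max())
for z,v in((.082,192),(.082,204)): print(onz(c,(x.min(),v),z),onz(c,(x.max()+1,v),z))
for z,px in((.07,(232,41)),(.07,(318,41)),(.012,(240,264)),(.012,(303,264)),(.012,(240,9)),(.012,(313,10)),(.07,(232,130)),(.07,(316,130))): print(px,onz(c,px,z))
E
```

```text
ball px 272.4814758300781 87.35185241699219 20.408523559570312
[ 0.56061521 -0.03173854  0.07049128] [0.0014 0.0001 0.0014]
orange 258 285 191 217
[ 0.489962   -0.02613114  0.082     ] [ 0.49159459 -0.04596322  0.082     ]
[ 0.48116444 -0.0267426   0.082     ] [ 0.48281272 -0.04676641  0.082     ]
(232, 41) [ 0.58824054 -0.00147132  0.07      ]
(318, 41) [ 0.59293075 -0.05841073  0.07      ]
(240, 264) [ 0.40143897 -0.01190572  0.012     ]
(303, 264) [ 0.40641192 -0.07233648  0.012     ]
(240, 9) [6.20495848e-01 2.36693511e-04 1.20000000e-02]
(313, 10) [ 0.62453651 -0.05743338  0.012     ]
(232, 130) [ 0.5305841  -0.00430721  0.07      ]
(316, 130) [ 0.53547352 -0.0636858   0.07      ]
```

move_arm([
  {"twist":[0,0,0],"linear":[0,-0.2,1.5],"jaw":0.5},
  {"twist":[0,0,0],"linear":[0,0,2],"jaw":0},
  {"twist":[0,0,0],"linear":[0,0,2],"jaw":0},
  {"twist":[0,0,0],"linear":[0,0,2],"jaw":0},
  {"twist":[0,0,0],"linear":[0,0,2],"jaw":0},
  {"twist":[0,0,0],"linear":[0,0,2],"jaw":0},
  {"twist":[0,0,0],"linear":[0,0,1.4],"jaw":0},
  {"twist":[0,0,0],"linear":[0,0,0.7],"jaw":0},
  {"twist":[0,0,0],"linear":[0,0,0],"jaw":0},
], force=20)

```text
t: 4.42
tcp_pos: [0.4749, -0.0375, 0.0526]
tcp_rot: [-0.0, 0.999, 0.04, -0.001]
wrist_force: [0.4, 0.2, 0.5]
gripper_width: 0.5
gripper_force: 0.0
```

move_arm([
  {"twist":[0,0,0],"linear":[0,0,0],"jaw":-0.4},
  {"twist":[0,0,0],"linear":[0,0,0],"jaw":-1},
  {"twist":[0,0,0],"linear":[0,0,0],"jaw":-1},
  {"twist":[0,0,0],"linear":[0,0,0],"jaw":-1},
  {"twist":[0,0,0],"linear":[0,0,0],"jaw":-1},
  {"twist":[0,0,0],"linear":[0,0,0],"jaw":-1},
  {"twist":[0,0,0],"linear":[0,0,0],"jaw":-1},
  {"twist":[0,0,0],"linear":[0,0,0],"jaw":-1},
])

```text
t: 5.08
tcp_pos: [0.4758, -0.0376, 0.0544]
tcp_rot: [0.0, 0.999, 0.039, 0.001]
wrist_force: [-0.7, 1.4, 6.3]
gripper_width: 0.228
gripper_force: 20.0
```

The tab is gripped at 20 mm. Now I slide it back about 28 mm.

move_arm([
  {"twist":[0,0,0],"linear":[-0.15,0,0],"jaw":-1},
  {"twist":[0,0,0],"linear":[-0.25,0,0],"jaw":-1},
  {"twist":[0,0,0],"linear":[-0.25,0,0],"jaw":-1},
  {"twist":[0,0,0],"linear":[-0.25,0,0],"jaw":-1},
  {"twist":[0,0,0],"linear":[-0.25,0,0],"jaw":-1},
  {"twist":[0,0,0],"linear":[-0.25,0,0],"jaw":-1},
  {"twist":[0,0,0],"linear":[-0.25,0,0],"jaw":-1},
  {"twist":[0,0,0],"linear":[-0.25,0,0],"jaw":-1},
  {"twist":[0,0,0],"linear":[-0.25,0,0],"jaw":-1},
  {"twist":[0,0,0],"linear":[-0.25,0,0],"jaw":-1},
  {"twist":[0,0,0],"linear":[-0.25,0,0],"jaw":-1},
  {"twist":[0,0,0],"linear":[-0.2,0,0],"jaw":-1},
  {"twist":[0,0,0],"linear":[0,0,0],"jaw":-1},
  {"twist":[0,0,0],"linear":[0,0,0],"jaw":-1},
])

```text
t: 6.25
tcp_pos: [0.4472, -0.0395, 0.0543]
tcp_rot: [-0.0, 0.999, 0.039, 0.0]
wrist_force: [-0.2, 5.4, 10.0]
gripper_width: 0.225
gripper_force: 20.0
```

```bash
python3 - <<'E'
from h import *
rel([.56,-.032,.052])
p,*c=snap('wrist','w3.png');q,*d=snap('side','s3.png')
a=cv2.imread('pics/w3.png');b=cv2.resize(cv2.imread('pics/s3.png')[195:275,215:315],(500,400),interpolation=cv2.INTER_CUBIC)
cv2.imwrite('pics/p3.png',np.hstack([cv2.resize(a,(300,225)),cv2.resize(b,(281,225))]))
E
```

```text
t 6.25 tcp [ 0.4472 -0.0395  0.0543] F [-0.16  5.43  9.99] w 0.22453593421250298 gf 19.99469337053597 q6 1.141
tool cm [11.31  0.14  0.24] tooly deg -85.49 tilt 0.06
```

View pics/p3.png

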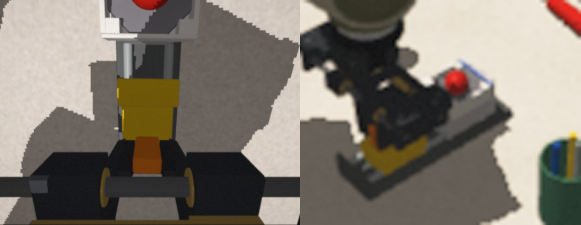

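The jaw is open about 28 mm: the yellow jaw stands clear of the plate in both halves, and the ball is still in the middle of the plate on the bed. The slide direction also shows a holder yaw of about 3.8°. Now I release, rise and go over the plate.

move_arm([
  {"twist":[0,0,0],"linear":[0,0,0],"jaw":-0.4},
  {"twist":[0,0,0],"linear":[0,0,0],"jaw":-0.2},
  {"twist":[0,0,0],"linear":[0,0,0],"jaw":0},
  {"twist":[0,0,0],"linear":[0,0,-1],"jaw":0},
  {"twist":[0,0,0],"linear":[0,0,-2.5],"jaw":0.5},
  {"twist":[0,0,0],"linear":[0,0,-2.5],"jaw":1},
  {"twist":[0,0,0],"linear":[0,0,-2.5],"jaw":1},
  {"twist":[0,0,0],"linear":[0,0,-1.5],"jaw":1},
  {"twist":[0,0,0],"linear":[1.5,0,0],"jaw":1},
  {"twist":[0,0,0],"linear":[2.5,0,0],"jaw":1},
  {"twist":[0,0,0],"linear":[2.5,0,0],"jaw":1},
  {"twist":[0,0,0],"linear":[2.5,0,0],"jaw":1},
  {"twist":[0,0,0],"linear":[1.5,0,0],"jaw":1},
  {"twist":[0,0,0],"linear":[0.7,0,0],"jaw":1},
  {"twist":[0,0,0],"linear":[0,0,0],"jaw":1},
  {"twist":[0,0,0],"linear":[0,0,0],"jaw":1},
])

```text
t: 7.68
tcp_pos: [0.558, -0.0311, 0.1533]
tcp_rot: [-0.0, 0.999, 0.039, -0.001]
wrist_force: [0.3, -0.3, -0.1]
gripper_width: 0.998
gripper_force: 0.0
```

```bash
python3 - <<'E'
from h import *
import pickle
rel([.5592,-.0318,.042])
p,*c=snap('wrist','w4.png');q,*d=snap('top','t4.png');pickle.dump((c,d),open('c4.pkl','wb'))
for z in (.07,.085): print(proj(c,(.559,-.032,z)))
a=cv2.imread('pics/w4.png');b=cv2.resize(cv2.imread('pics/t4.png')[205:305,255:340],(340,400),interpolation=cv2.INTER_CUBIC)
cv2.imwrite('pics/p4.png',np.hstack([a[:400,60:500],b]))
E
```

```text
t 7.6833 tcp [ 0.558  -0.0311  0.1533] F [ 0.35 -0.3  -0.11] w 0.998404829421576 gf 0.0 q6 1.227
tool cm [ 0.12  0.08 11.13] tooly deg -85.48 tilt 0.07
[276.84718987 221.74973296]
[277.00285841 229.11070101]
```

View pics/p4.png

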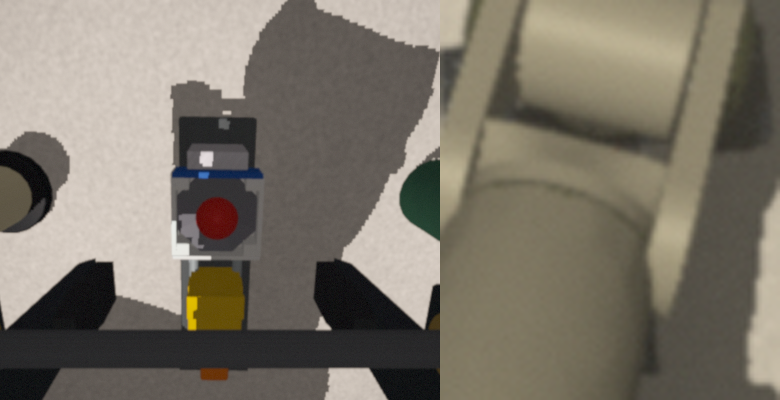

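The wrist half shows the ball at full-image (277,218). The plate corners are at about (232,170), (323,170), (232,259) and (323,259), and the jaw is open below them. The top camera is blocked by the arm.

```bash
python3 - <<'E'
from h import *
import pickle
c=pickle.load(open('c4.pkl','rb'))[0]
P=[onz(c,p,.07) for p in((232,170),(323,170),(323,259),(232,259))]
print(np.round(P,4),np.mean(P,0)); b=onz(c,(277,218),.071);print(b)
c2=pickle.load(open('c2.pkl','rb'));print('ball 2 views',tri([c,c2],[(277,218),(272.5,87.35)]))
rel(np.r_[np.mean(P,0)[:2],.042]);rel(np.r_[b[:2],.042])
E
```

```text
[[ 0.5909 -0.001   0.07  ]
 [ 0.5955 -0.0583  0.07  ]
 [ 0.535  -0.0654  0.07  ]
 [ 0.5302 -0.0038  0.07  ]] [ 0.56289406 -0.03211448  0.07      ]
[ 0.56188646 -0.03186062  0.071     ]
ball 2 views (array([ 0.56151184, -0.03126159,  0.0700119 ]), [np.float64(0.0006343820505138726), np.float64(0.0006343820505138322)])
t 7.7833 tcp [ 0.5579 -0.0311  0.1537] F [-0.23 -0.13  0.8 ] w 1.0020341538438744 gf 0.0 q6 1.227
tool cm [ 0.5   0.14 11.17] tooly deg -85.5 tilt 0.04
t 7.7833 tcp [ 0.5579 -0.0311  0.1537] F [-0.23 -0.13  0.8 ] w 1.0020341538438744 gf 0.0 q6 1.227
tool cm [ 0.4   0.11 11.17] tooly deg -85.5 tilt 0.04
```

move_arm([
  {"twist":[0,0,0.01],"linear":[0.25,0.1,1],"jaw":1},
  {"twist":[0,0,0],"linear":[0,0,1.8],"jaw":1},
  {"twist":[0,0,0],"linear":[0,0,1.8],"jaw":1},
  {"twist":[0,0,0],"linear":[0,0,1.8],"jaw":1},
  {"twist":[0,0,0],"linear":[0,0,1.8],"jaw":1},
  {"twist":[0,0,0],"linear":[0,0,1.6],"jaw":1},
  {"twist":[0,0,0],"linear":[0,0,1.0],"jaw":0.8},
  {"twist":[0,0,0],"linear":[0,0,0.4],"jaw":0.6},
  {"twist":[0,0,0],"linear":[0,0,0],"jaw":0.5},
  {"twist":[0,0,0],"linear":[0,0,0],"jaw":0.48},
  {"twist":[0,0,0],"linear":[0,0,0],"jaw":0.46},
], force=8)

```text
t: 8.7
tcp_pos: [0.5618, -0.032, 0.0426]
tcp_rot: [0.0, 0.999, 0.034, 0.001]
wrist_force: [-0.5, -0.3, 1.0]
gripper_width: 0.733
gripper_force: 0.0
```

move_arm([
  {"twist":[0,0,0],"linear":[0,0,0],"jaw":0.45},
  {"twist":[0,0,0],"linear":[0,0,0],"jaw":0.44},
  {"twist":[0,0,0],"linear":[0,0,0],"jaw":0.43},
  {"twist":[0,0,0],"linear":[0,0,0],"jaw":0.42},
  {"twist":[0,0,0],"linear":[0,0,0],"jaw":0.41},
  {"twist":[0,0,0],"linear":[0,0,0],"jaw":0.4},
  {"twist":[0,0,0],"linear":[0,0,0],"jaw":0.39},
  {"twist":[0,0,0],"linear":[0,0,0],"jaw":0.38},
  {"twist":[0,0,0],"linear":[0,0,0],"jaw":0.37},
  {"twist":[0,0,0],"linear":[0,0,0],"jaw":0.36},
  {"twist":[0,0,0],"linear":[0,0,0],"jaw":0.35},
  {"twist":[0,0,0],"linear":[0,0,0],"jaw":0.34},
  {"twist":[0,0,0],"linear":[0,0,0],"jaw":0.32},
  {"twist":[0,0,0],"linear":[0,0,0],"jaw":0.3},
  {"twist":[0,0,0],"linear":[0,0,0],"jaw":0.25},
  {"twist":[0,0,0],"linear":[0,0,0],"jaw":0.1},
  {"twist":[0,0,0],"linear":[0,0,0],"jaw":-0.2},
])

```text
t: 10.12
tcp_pos: [0.5613, -0.0319, 0.0417]
tcp_rot: [-0.0, 0.999, 0.034, -0.0]
wrist_force: [0.4, -0.1, -0.3]
gripper_width: 0.68
gripper_force: 8.0
```

move_arm([
  {"twist":[0,0,0],"linear":[0,0,0],"jaw":-0.5},
  {"twist":[0,0,0],"linear":[0,0,0],"jaw":-0.5},
], force=15)

```text
t: 10.28
tcp_pos: [0.5613, -0.0319, 0.0417]
tcp_rot: [0.0, 0.999, 0.034, -0.0]
wrist_force: [0.5, -0.8, -0.6]
gripper_width: 0.679
gripper_force: 15.0
```

move_arm([
  {"twist":[0,0,0],"linear":[0,0,0],"jaw":-1},
  {"twist":[0,0,0],"linear":[0,0,0],"jaw":-1},
  {"twist":[0,0,0],"linear":[0,0,0],"jaw":-1},
], force=25)

```text
t: 10.53
tcp_pos: [0.5613, -0.0319, 0.0417]
tcp_rot: [-0.0, 0.999, 0.034, -0.0]
wrist_force: [-0.4, -0.4, -1.3]
gripper_width: 0.676
gripper_force: 25.0
```

```bash
python3 - <<'E'
from h import *
rel([.5605,-.032,.042])
p,*c=snap('wrist','w5.png');q,*d=snap('side','s5.png')
a=cv2.imread('pics/w5.png');b=cv2.resize(cv2.imread('pics/s5.png')[195:265,225:305],(240,210),interpolation=cv2.INTER_CUBIC)
cv2.imwrite('pics/p5.png',np.hstack([a[200:410,130:430],b]))
E
```

```text
t 10.5333 tcp [ 0.5613 -0.0319  0.0417] F [-0.4  -0.4  -1.25] w 0.676481096763634 gf 24.997620228677988 q6 1.237
tool cm [-0.08  0.01 -0.03] tooly deg -86.06 tilt 0.01
```

View pics/p5.png

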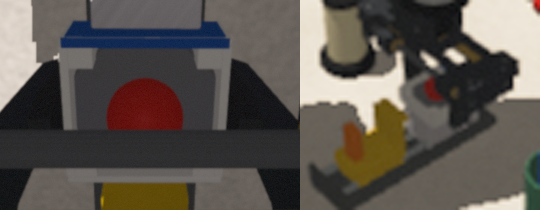

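The plate is gripped at 60 mm, with the fingers on its two bare sides and the ball in the middle. Now a gentle lift straight up.

move_arm([
  {"twist":[0,0,0],"linear":[0,0,-0.1],"jaw":-1},
  {"twist":[0,0,0],"linear":[0,0,-0.2],"jaw":-1},
  {"twist":[0,0,0],"linear":[0,0,-0.3],"jaw":-1},
  {"twist":[0,0,0],"linear":[0,0,-0.4],"jaw":-1},
  {"twist":[0,0,0],"linear":[0,0,-0.5],"jaw":-1},
  {"twist":[0,0,0],"linear":[0,0,-0.5],"jaw":-1},
  {"twist":[0,0,0],"linear":[0,0,-0.5],"jaw":-1},
  {"twist":[0,0,0],"linear":[0,0,-0.5],"jaw":-1},
  {"twist":[0,0,0],"linear":[0,0,-0.5],"jaw":-1},
  {"twist":[0,0,0],"linear":[0,0,-0.5],"jaw":-1},
  {"twist":[0,0,0],"linear":[0,0,-0.5],"jaw":-1},
  {"twist":[0,0,0],"linear":[0,0,-0.5],"jaw":-1},
  {"twist":[0,0,0],"linear":[0,0,-0.5],"jaw":-1},
  {"twist":[0,0,0],"linear":[0,0,-0.5],"jaw":-1},
  {"twist":[0,0,0],"linear":[0,0,-0.5],"jaw":-1},
  {"twist":[0,0,0],"linear":[0,0,-0.5],"jaw":-1},
  {"twist":[0,0,0],"linear":[0,0,-0.4],"jaw":-1},
  {"twist":[0,0,0],"linear":[0,0,-0.3],"jaw":-1},
  {"twist":[0,0,0],"linear":[0,0,-0.2],"jaw":-1},
  {"twist":[0,0,0],"linear":[0,0,-0.1],"jaw":-1},
])

```text
t: 12.3
tcp_pos: [0.5613, -0.0319, 0.122]
tcp_rot: [0.0, 0.999, 0.034, 0.0]
wrist_force: [0.4, -0.3, -1.6]
gripper_width: 0.678
gripper_force: 25.0
```

```bash
python3 - <<'E'
from h import *
rel([.5605,-.032,.122])
p,*c=snap('wrist','w6.png');q,*d=snap('side','s6.png')
a=cv2.imread('pics/w6.png');b=cv2.resize(cv2.imread('pics/s6.png')[165:265,205:325],(480,400),interpolation=cv2.INTER_CUBIC)
cv2.imwrite('pics/p6.png',np.hstack([a[10:410,130:430],b]))
E
```

```text
t 12.3 tcp [ 0.5613 -0.0319  0.122 ] F [ 0.42 -0.33 -1.56] w 0.6784446870125127 gf 24.99780585989356 q6 1.237
tool cm [-0.08  0.01 -0.  ] tooly deg -86.06 tilt 0.01
```

View pics/p6.png

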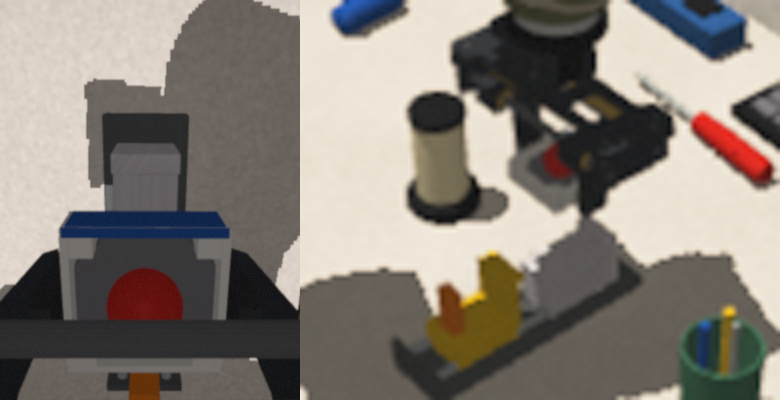

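The plate is lifted clear, level and with the ball centred; the holder is empty and its jaw is open. Now a smooth quarter turn counter-clockwise (seen from above), so that blue faces the lamp on +y.

move_arm([
  {"twist":[0,0,-0.02],"linear":[0,0,0],"jaw":-1},
  {"twist":[0,0,-0.04],"linear":[0,0,0],"jaw":-1},
  {"twist":[0,0,-0.06],"linear":[0,0,0],"jaw":-1},
  {"twist":[0,0,-0.07],"linear":[0,0,0],"jaw":-1},
  {"twist":[0,0,-0.07],"linear":[0,0,0],"jaw":-1},
  {"twist":[0,0,-0.07],"linear":[0,0,0],"jaw":-1},
  {"twist":[0,0,-0.07],"linear":[0,0,0],"jaw":-1},
  {"twist":[0,0,-0.07],"linear":[0,0,0],"jaw":-1},
  {"twist":[0,0,-0.07],"linear":[0,0,0],"jaw":-1},
  {"twist":[0,0,-0.07],"linear":[0,0,0],"jaw":-1},
  {"twist":[0,0,-0.07],"linear":[0,0,0],"jaw":-1},
  {"twist":[0,0,-0.07],"linear":[0,0,0],"jaw":-1},
  {"twist":[0,0,-0.07],"linear":[0,0,0],"jaw":-1},
])

```text
t: 13.48
tcp_pos: [0.5612, -0.0319, 0.1214]
tcp_rot: [-0.0, 0.902, 0.432, -0.0]
wrist_force: [0.8, -0.2, -0.9]
gripper_width: 0.68
gripper_force: 25.0
```

move_arm([
  {"twist":[0,0,-0.07],"linear":[0,0,0],"jaw":-1},
  {"twist":[0,0,-0.07],"linear":[0,0,0],"jaw":-1},
  {"twist":[0,0,-0.07],"linear":[0,0,0],"jaw":-1},
  {"twist":[0,0,-0.07],"linear":[0,0,0],"jaw":-1},
  {"twist":[0,0,-0.07],"linear":[0,0,0],"jaw":-1},
  {"twist":[0,0,-0.07],"linear":[0,0,0],"jaw":-1},
  {"twist":[0,0,-0.07],"linear":[0,0,0],"jaw":-1},
  {"twist":[0,0,-0.07],"linear":[0,0,0],"jaw":-1},
  {"twist":[0,0,-0.07],"linear":[0,0,0],"jaw":-1},
  {"twist":[0,0,-0.06],"linear":[0,0,0],"jaw":-1},
  {"twist":[0,0,-0.04],"linear":[0,0,0],"jaw":-1},
  {"twist":[0,0,-0.02],"linear":[0,0,0],"jaw":-1},
  {"twist":[0,0,0],"linear":[0,0,0],"jaw":-1},
  {"twist":[0,0,0],"linear":[0,0,0],"jaw":-1},
  {"twist":[0,0,0],"linear":[0,0,0],"jaw":-1},
  {"twist":[0,0,0],"linear":[0,0,0],"jaw":-1},
  {"twist":[0,0,0],"linear":[0,0,0],"jaw":-1},
  {"twist":[0,0,0],"linear":[0,0,0],"jaw":-1},
])

```text
t: 14.98
tcp_pos: [0.5613, -0.0319, 0.1217]
tcp_rot: [0.0, 0.683, 0.731, -0.0]
wrist_force: [0.3, -0.1, -1.7]
gripper_width: 0.677
gripper_force: 25.0
```

```bash
python3 - <<'E'
from h import *
rel([.5605,-.032,.122])
p,*c=snap('wrist','w7.png');q,*d=snap('side','s7.png')
a=cv2.imread('pics/w7.png');b=cv2.resize(cv2.imread('pics/s7.png')[165:265,205:325],(480,400),interpolation=cv2.INTER_CUBIC)
cv2.imwrite('pics/p7.png',np.hstack([a[10:410,130:430],b]))
E
```

```text
t 14.9833 tcp [ 0.5613 -0.0319  0.1217] F [ 0.27 -0.06 -1.72] w 0.6766585562816884 gf 24.99787922948599 q6 -0.333
tool cm [-0.01 -0.08 -0.03] tooly deg 3.88 tilt 0.0
```

View pics/p7.png

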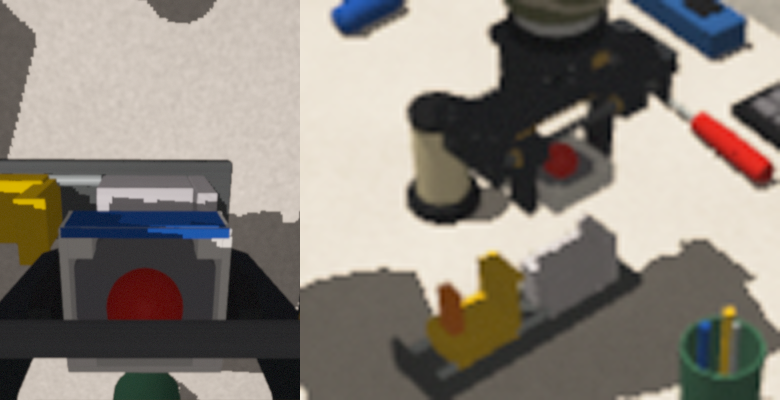

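The plate is level and turned, with the ball centred. The blue rim is on the far side from the tin, so it faces the lamp, and the jaw is open with nothing else disturbed. I'm handing the job in.

```bash
python3 -c "
from rig import env
print(env.sign_off())"
```

```text
the job is handed in; nothing more can be done
None
```

The job is handed in (no verdict came back): the jaw is about 28 mm open, and the plate is held level about 8 cm above where it lay, with its blue side to the lamp and the ball in the middle.

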